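Snap the leash clip onto the paddle shaft

ROBOT

A 6-joint arm with a two-finger parallel gripper is mounted at the origin on the work surface. World frame = base frame: x ahead of the robot, y to its left, z up, the work surface at z = 0. Lengths are in m, angles in rad, forces in N, time in s.
With the tool pointing down it reaches from about 0.35 to 0.775 m from the base axis. Payload 7.3 kg.
Tool frame: the origin (TCP) lies between the finger pads; the fingertips stand 14 mm ahead of it and the grasp point (between the pads) lies 5 mm behind it; z points along the fingers, y is the direction in which the jaws open and shut (so a half turn about z gives the same grasp; the last joint's range is limited). The gripper opens to 92 mm and grips with 3 to 60 N. Pads are 19 mm wide; open, the fingers measure 130 mm over their backs; the gripper's body (75 mm by 190 mm) begins 47 mm behind the grasp point.
Start: joints at [1.121, 0.342, 1.524, -0, 1.275, -0.146], TCP at [0.157, 0.501, 0.241] pointing down, gripper open.
Joint ranges: [-2.53, 2.53], [-0.77, 2.02], [0.04, 2.7], [-1, 4.14], [0.28, 2.66], [-3.11, 3.11]. Speed limits (rad/s): [2.57, 2.57, 3.14, 3.14, 3.14, 3.14].

INTERFACE

Orientations are given as [roll, pitch, yaw] about the fixed x, y, z axes, in that order (R = Rz(yaw) Ry(pitch) Rx(roll)).
In Python, from cell import robot gives the robot as it stands.
- The arm moves only by the shell command python3 -m creep 'ROWS' [FORCE]. ROWS is JSON, a list that holds one entry, the list of rows, each a list of 7 numbers: the shift along the tool's x, y, z in cm, then the turn, a rotation vector about the tool's x, y, z in degrees, then the gripper command: -1 is shut, 1 is fully open, values between are in proportion. In form: [[[tx, ty, tz, wx, wy, wz, gripper], ...]]. A call has 1 to 8 rows; each row is the pose to reach, as a shift and turn from the pose measured when the call began, along the tool's axes at that moment; what a row does not reach only later rows make up. A row lasts 1/10 s, in which the tool goes at most 50 mm and 8.59 degrees, less where a joint would pass 70% of its speed; a pose out of reach is approached as far as the arm can. A call with a gripper value outside its range is refused whole. The fingers move at their own pace and stop on an object; FORCE is the grip in N (left out, the last holds). Time passes only in rows, so rows that repeat a pose let the fingers close. It gives the time, the measured TCP pose, the force and the opening at its end, in the units of the state.
- robot.observe(): the state, without advancing time (a new reading comes with each control period).
- robot.read_camera(name): name is "scene" or "top"; returns the picture (420x560x3 uint8, red, green, blue); there is no depth.
- robot.camera_params(name): a dict with "camera_matrix" (3x3 intrinsics, pixels), "k1" (the pictures are not rectified: a ray, as slopes to the right and down, at radius r is drawn at 1 + k1 r^2 times it, then the intrinsics apply), "R" (3x3) and "t" (3): a world point X has camera coordinates R X + t. Camera axes: x right, y down, z forward; pixel columns grow to the right and rows downward; lengths in m; the calibration is good to about 2 mm. A picture is of the moment at which its call begins. camera_params takes no time and is no camera call.
- robot.hand_in(): hands the job in, once; it reports no verdict.
Trained networks look in the newest picture that a camera, given by its name, has taken for a name from the list of things; names that differ only in an ending like _2 or _b are one class to them, and where a whole thing is asked for, a point or a joint stands for the part that bears it (a point fixed in the world has none). Each returns a list of dicts, best first, with "score" (0 to 1); they miss things now and then, are a little off and sometimes report something else, mostly with a low value. They report only what shows in the picture. A call takes as long as a camera call. They do not tell look-alikes from the thing itself.
- robot.look_for(camera, label): "centre" ([x, y, z] in m, in the coordinates of the camera as it stood for that picture, good to about 4 mm: the middle of the surface that is visible of it).
- robot.masks_of(camera, label): "mask" (420x560 bool, what is visible of it).
The state is a dict: "time": time; "qpos": joint angles; "qvel": joint speeds; "joint_efforts": joint torques, N m; "tool_pos": TCP position; "tool_rot": TCP orientation; "contact_force": force on the tool from outside, world axes, zero at the start; "torque": the same for the moment, N m; "opening": finger opening in m.
Only numpy, scipy, OpenCV 4.12 (cv2) and the standard library are available. Lean on these libraries where they do the work, as an engineer would, in place of code of your own. Each camera call takes 0.05 s, during which the arm holds its last target.

TASK

Take the larger of the two grey leash clips and press it straight down onto the aluminium paddle shaft, anywhere between the two black rubber rings, until its arms snap round the shaft and it sits fully home with its eye pointing up. Then let go of it, and leave the smaller clip where it stands.

Things in the scene. Friction and masses are not known exactly. Their poses are not given: they have to be found in the camera images.
- clip: Larger leash clip, grey plastic, 60 g, 84 mm high, standing on the tips of its two sprung arms. Origin: centre of its underside (arm tips). x along its bore, z up, 30 mm long in x. Hold it by the flat faces of the upright slotted eye tab on top: 10 mm thick in y, 30 mm long in x, 44 to 84 mm above the origin. Below it a bridge 40 mm wide in y, 37 to 44 mm up. A half turn about z is the same.
- clip_bore (a point): Centre of the larger clip's 30 mm bore, 22 mm above its origin, same axes. Arms either side in y pinch to a throat 22 mm wide 12 mm above the origin, then flare to 35 mm inside, 43 mm outside at the tips. Pressed down on a 30 mm tube they spring apart (about 7 N), then snap in under its widest point and pull home; home when the bridge rests on the tube, bore centre on its axis.
- shaft_mid (a point): On the axis of the fixed level aluminium paddle shaft (tube 30 mm thick, 380 mm long, axis 75 mm up), midway between its black rubber rings. x along the shaft, z up; a half turn is the same. Rings: 42 mm across, 8 mm wide, centred 55 mm either side, 102 mm bare tube between. Wooden cradles 140 mm either side: 25 mm along the shaft, 60 mm wide, 82 mm high. Free air under the bare tube.
- small_clip: The smaller leash clip, about half the size (46 mm high, 24 mm long, 16 mm bore), rigid, standing upright. Origin: centre of its underside, x along its bore, z up. It does not fit the shaft; leave it alone.
Not all that is in view belongs to the job. Leave any purple or yellow look-alike of the clip alone.

How it is judged:
By the outcome, as a careful person would: the job done as asked, in the order asked, and still so for the second after the job is handed in, with the robot touching nothing.
It also fails if it takes over 34 s, if anything falls off the work surface, if the arm or the gripper's body presses on something with over 40 N, if the wrist force passes 120 N, or if a joint passes its speed limit or range.

## Working session

There is one attempt and no reset: what is moved stays moved. The work goes in short steps, Python scripts to look and compute and a shell command to move; the robot and the scene stay as the last step left them, time stands still between calls to the robot, and variables do not carry over. Pictures are saved under pics/ and viewed, and the job is handed in when it is done.

```bash
mkdir -p pics; ls; python3 - <<'E'
from cell import robot
import cv2
print(robot.observe())
for n in("scene","top"):
    im=robot.read_camera(n); cv2.imwrite(f"pics/{n}0.png",im[:,:,::-1])
    print(n,robot.camera_params(n))
    for l in("clip","small_clip","clip_bore","shaft_mid"):
        try:
            r=robot.look_for(n,l)
            p=robot.camera_params(n)
            import numpy as np
            for d in r: print(n,l,round(d["score"],2),np.round(np.array(p["R"]).T@(np.array(d["centre"])-np.array(p["t"])),4))
        except Exception as e: print(l,e)
E
```

```text
pics
{'time': 0.0, 'qpos': array([ 1.12098352e+00,  3.42741839e-01,  1.52505822e+00,  1.18551504e-05,
        1.27537072e+00, -1.46008410e-01]), 'qvel': array([ 0.00080891, -0.00133679,  0.00066441, -0.00113999,  0.00025714,
        0.00052964]), 'joint_efforts': array([-2.53816552e-04, -4.31237519e+01, -2.44215328e+01,  7.17201247e-02,
        5.59447089e-02, -7.49255651e-05]), 'tool_pos': array([0.15686085, 0.50060403, 0.24002064]), 'tool_rot': array([-3.14003297e+00, -2.40816805e-04,  2.83778461e+00]), 'contact_force': array([ 0.59272082,  0.79528879, -0.63301215]), 'torque': array([-0.01640879, -0.01218768, -0.04702716]), 'opening': 0.09201275932137772}
scene {'camera_matrix': array([[399.63699374,   0.        , 273.93592255],
       [  0.        , 399.63699374, 213.21162627],
       [  0.        ,   0.        ,   1.        ]]), 'k1': -0.015031837844719525, 'R': array([[ 0.14435563,  0.98942905, -0.0138422 ],
       [ 0.57553798, -0.09533253, -0.81219933],
       [-0.80493322,  0.10927883, -0.58321578]]), 't': array([-0.08324235, -0.26743471,  1.12275109])}
scene clip 0.86 [ 0.40
[... 376 characters left out ...]
   0.        , 282.07375538],
       [  0.        , 438.90292044, 203.76147567],
       [  0.        ,   0.        ,   1.        ]]), 'k1': -0.1386461557419912, 'R': array([[-0.0023182 , -0.99961839, -0.02752629],
       [-0.98468803,  0.00707999, -0.17418198],
       [ 0.1743104 ,  0.02670102, -0.98432868]]), 't': array([0.01326872, 0.56359967, 0.7212351 ])}
top clip 0.87 [ 0.5166 -0.0639  0.0424]
top clip 0.64 [ 0.4525 -0.1339  0.0443]
top clip 0.58 [ 0.4058 -0.064   0.0411]
top small_clip 0.73 [0.4322 0.0918 0.0258]
top clip_bore 0.88 [ 0.4497 -0.1327  0.0408]
top clip_bore 0.7 [ 0.4055 -0.0652  0.0423]
top clip_bore 0.58 [ 0.5192 -0.0671  0.0443]
top shaft_mid 0.58 [0.669  0.017  0.0858]
```

View pics/scene0.png

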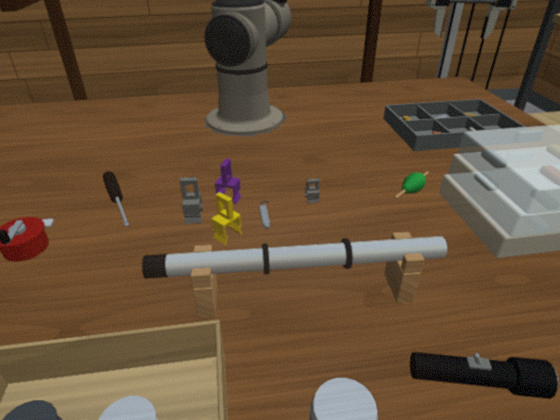

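View pics/top0.png

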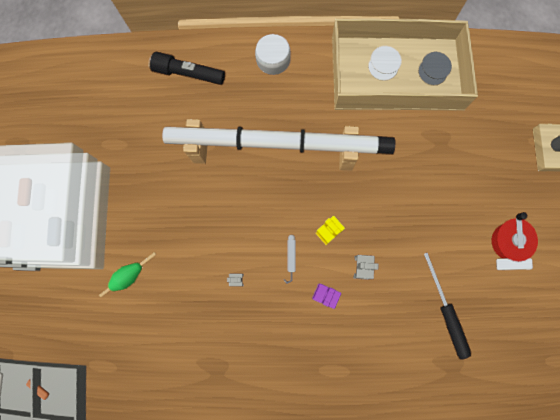

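The grey clip is at about top (366,267) and scene (191,200). The purple one (327,296) and the yellow one (330,230) are decoys. The rings are near top (239,138) and (303,141). I'll zoom in on these next.

```bash
python3 - <<'E'
import cv2,numpy as np
t=cv2.imread("pics/top0.png");s=cv2.imread("pics/scene0.png")
a=cv2.resize(t[240:300,300:400],None,fx=8,fy=8,interpolation=cv2.INTER_CUBIC)
cv2.imwrite("pics/tz.png",a)
cv2.imwrite("pics/sz.png",cv2.resize(s[150:250,165:255],None,fx=6,fy=6,interpolation=cv2.INTER_CUBIC))
cv2.imwrite("pics/tshaft.png",cv2.resize(t[110:175,210:330],None,fx=6.5,fy=6.5,interpolation=cv2.INTER_CUBIC))
E
```

```text
(no output)
```

View pics/tz.png

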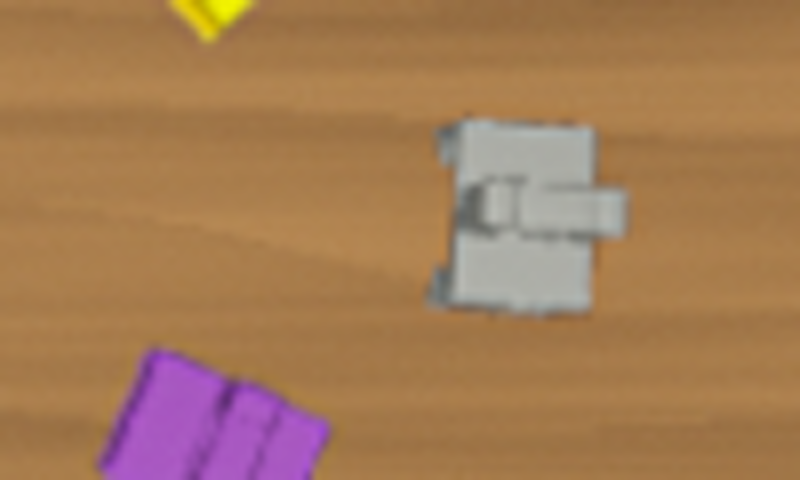

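View pics/sz.png

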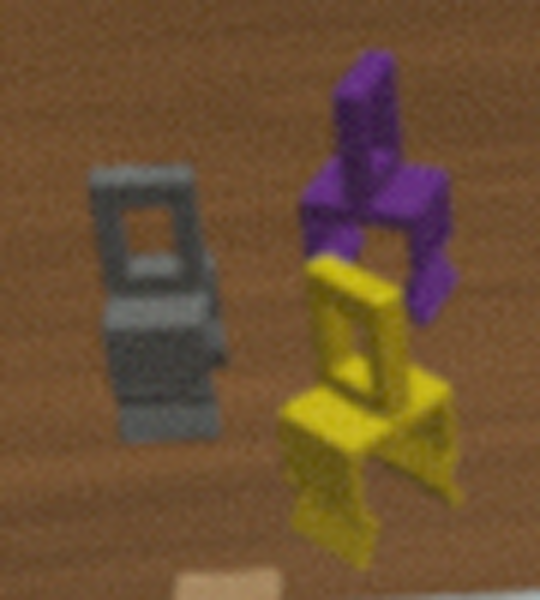

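View pics/tshaft.png

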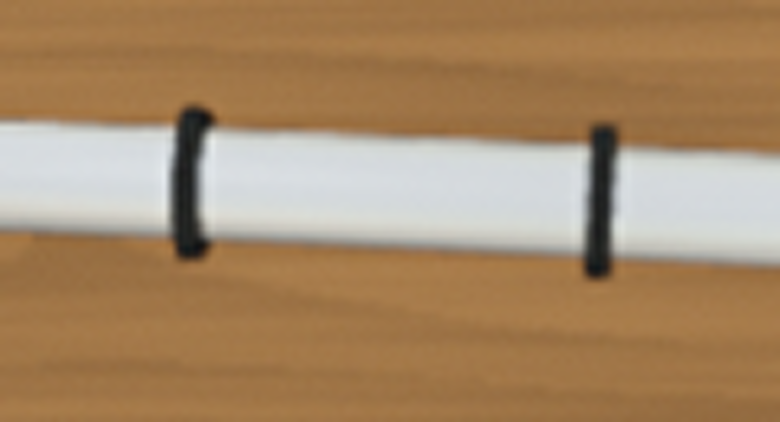

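```bash
cat > h.py <<'E'
import numpy as np,cv2
from cell import robot
def ray(n,uv):
    p=robot.camera_params(n);K=np.array(p["camera_matrix"]);k=p["k1"];R=np.array(p["R"]);t=np.array(p["t"])
    uv=np.atleast_2d(np.array(uv,float)); d=(uv-K[:2,2])/[K[0,0],K[1,1]]
    x=d.copy()
    for _ in range(30): x=d/(1+k*(x**2).sum(1,keepdims=True))
    r=np.c_[x,np.ones(len(x))]@R
    return -R.T@t, r/np.linalg.norm(r,axis=1,keepdims=True)
def at(n,uv,z):
    c,r=ray(n,uv); return c+r*((z-c[2])/r[:,2:])
def proj(n,X):
    p=robot.camera_params(n);K=np.array(p["camera_matrix"]);R=np.array(p["R"]);t=np.array(p["t"])
    x=np.atleast_2d(X)@R.T+t; s=x[:,:2]/x[:,2:]; s=s*(1+p["k1"]*(s**2).sum(1,keepdims=True)); return s*[K[0,0],K[1,1]]+K[:2,2]
E
python3 - <<'E'
from h import *
np.set_printoptions(suppress=True,precision=4)
tz=lambda L:(np.array(L)+.5)/8-.5+[300,240]
b=at("top",tz([(462,120),(594,128),(592,310),(452,305)]),.044)
print(b,b.mean(0)); print([np.linalg.norm(b[i]-b[i-1]) for i in range(4)])
# bore direction: edges 0-1, 3-2
print(np.degrees(np.arctan2(*(b[0]-b[1])[[0,1]])),np.degrees(np.arctan2(*(b[3]-b[2])[[0,1]])))
print("tab",at("top",tz([(626,190),(626,237),(484,180),(486,233)]),.084))
# axis from silhouettes
for n,c0,c1,rows in(("top",[212,330],None,(95,185)),("scene",None,None,None)):
    im=cv2.imread(f"pics/{n}0.png"); sat=cv2.cvtColor(im,cv2.COLOR_BGR2HSV)[:,:,1].astype(float)
    if n=="top": cols=[x for x in range(206,328) if abs(x-239)>7 and abs(x-303)>7]; mid=lambda x:138+(x-239)*3/64
    else: cols=[x for x in range(225,385) if abs(x-266)>7 and abs(x-348)>7]; mid=lambda x:257+(x-266)*-3/82
    up=[];lo=[]
    for x in cols:
        m=int(mid(x)); c=sat[:,x]; ref=np.median(c[m-3:m+4]); 
        for d,L in((-1,up),(1,lo)):
            bg=np.median(c[m+d*18:m+d*26:d]); th=(ref+bg)/2; y=m
            while c[y]<th: y+=d
            L.append((x,y-d*(c[y]-th)/(c[y]-c[y-d])))
    N=[]
    for L in(up,lo):
        C,r=ray(n,L); u,s,v=np.linalg.svd(r); nn=v[2]; nn*=np.sign(nn[2]) ;N.append(nn); print(n,s)
    # angle check: distance
    # axis at z=.075 in bisecting plane
    N1,N2=N
    if N1@N2<0:N2=-N2
    nb=N1+N2;nb/=np.linalg.norm(nb)
    half=np.arccos(N1@N2)/2
    d=np.cross(nb,[0,0,1]);d/=np.linalg.norm(d)
    if d[1]<0:d=-d
    p=np.linalg.lstsq(np.array([nb,[0,0,1],d]),np.array([nb@C,.075,0.015*d[1]+.67*d[0]]),rcond=None)[0]
    dist=np.linalg.norm(np.cross(p-C,d)); print(n,"axis pt",p,"dir",d,"yaw",np.degrees(np.arctan2(d[1],d[0])),"radius",dist*np.sin(half))
if 1:
    ts=lambda L:(np.array(L)+.5)/6.5-.5+[210,110]
    r=at("top",ts([(191,182),(601,200)]),.075);print(r,r.mean(0),np.linalg.norm(r[0]-r[1]))
E
```

```text
[[ 0.4742 -0.1197  0.044 ]
 [ 0.4721 -0.1485  0.044 ]
 [ 0.4329 -0.1468  0.044 ]
 [ 0.4343 -0.1165  0.044 ]] [ 0.4534 -0.1329  0.044 ]
[np.float64(0.03995332742608058), np.float64(0.028825912626360063), np.float64(0.03925363783370811), np.float64(0.030340838170162057)]
4.036510770356785 2.686450061081497
tab [[ 0.4571 -0.1474  0.084 ]
 [ 0.4475 -0.1471  0.084 ]
 [ 0.4595 -0.1182  0.084 ]
 [ 0.4486 -0.1183  0.084 ]]
top [9.5603 0.7754 0.0019]
top [9.56   0.7786 0.0016]
top axis pt [0.6735 0.0148 0.075 ] dir [ 0.06    0.9982 -0.    ] yaw 86.5607811130854 radius 0.015158256929873031
scene [11.3247  1.3236  0.0031]
scene [11.3254  1.3169  0.0028]
scene axis pt [0.6737 0.0148 0.075 ] dir [ 0.0604  0.9982 -0.    ] yaw 86.539914558961 radius 0.015145289737763683
[[ 0.6778  0.0854  0.075 ]
 [ 0.6713 -0.0252  0.075 ]] [0.6746 0.0301 0.075 ] 0.11083729438147497
```

```bash
cat >> h.py <<'E'
from scipy.spatial.transform import Rotation as Ro
def rel(pos,yawdeg):
    s=robot.observe(); R=Ro.from_euler("xyz",s["tool_rot"])
    T=Ro.from_euler("xyz",[np.pi,0,np.radians(yawdeg)])
    d=R.inv().apply(np.array(pos)-s["tool_pos"])*100
    print("cm",d.round(2),"deg",np.degrees((R.inv()*T).as_rotvec()).round(2),"t",round(s["time"],2),"F",s["contact_force"].round(1),"pos",s["tool_pos"].round(4),np.degrees(s["tool_rot"]).round(2),"open",round(s["opening"],4),"q",s["qpos"].round(2))
E
python3 -c "
from h import *
rel([.40,.22,.24],110)"
```

```text
cm [-31.59 -19.54   0.07] deg [ 0.   -0.   52.59] t 0.5 F [ 0.2  0.5 -0.6] pos [0.157  0.501  0.2407] [180.     0.   162.59] open 0.0918 q [ 1.12  0.34  1.52 -0.    1.28 -0.15]
```

```bash
python3 -m creep '[[[-31.6,-19.5,0,0,0,52,1],[-31.6,-19.5,0,0,0,52,1],[-31.6,-19.5,0,0,0,52,1],[-31.6,-19.5,0,0,0,52,1],[-31.6,-19.5,0,0,0,52,1],[-31.6,-19.5,0,0,0,52,1],[-31.6,-19.5,0,0,0,52,1],[-31.6,-19.5,0,0,0,52,1]]]' 40;  python3 -c "
from h import *
rel([.4534,-.1329,.16],86.55)"
```

```text
time: 1.3
tool_pos: [0.4025, 0.2174, 0.2409]
tool_rot: [3.141, 0.001, 1.927]
contact_force: [-0.7, 0.7, -0.5]
opening: 0.0917
cm [-34.6   -7.44   8.11] deg [ 0.07  0.04 23.83] t 1.3 F [-0.7  0.7 -0.5] pos [0.4025 0.2174 0.2409] [1.7994e+02 5.0000e-02 1.1038e+02] open 0.0917 q [ 0.33  0.22  1.7  -0.    1.22 -0.03]
```

```bash
python3 -m creep '[[[-34.6,-7.4,8.1,0,0,23.8,1],[-34.6,-7.4,8.1,0,0,23.8,1],[-34.6,-7.4,8.1,0,0,23.8,1],[-34.6,-7.4,8.1,0,0,23.8,1],[-34.6,-7.4,8.1,0,0,23.8,1],[-34.6,-7.4,8.1,0,0,23.8,1],[-34.6,-7.4,8.1,0,0,23.8,1],[-34.6,-7.4,8.1,0,0,23.8,1]]]' 40;  python3 -c "
from h import *
rel([.4534,-.1329,.061],86.55)"
```

```text
time: 2.1
tool_pos: [0.4539, -0.1367, 0.1593]
tool_rot: [3.14, 0.001, 1.507]
contact_force: [0.0, 0.2, 0.9]
opening: 0.0915
cm [ 0.39 -0.09  9.83] deg [ 0.06  0.07 -0.18] t 2.1 F [0.  0.2 0.9] pos [ 0.4539 -0.1367  0.1593] [1.7994e+02 7.0000e-02 8.6370e+01] open 0.0915 q [-0.45  0.34  1.78 -0.    1.02 -0.39]
```

```bash
python3 -m creep '[[[0.4,-0.1,3,0,0,0,1],[0.4,-0.1,5,0,0,0,1],[0.4,-0.1,7,0,0,0,1],[0.4,-0.1,8.5,0,0,0,1],[0.4,-0.1,9.3,0,0,0,1],[0.4,-0.1,9.8,0,0,0,1],[0.4,-0.1,9.8,0,0,0,1]]]' 40;  python3 -c "
from h import *
im=robot.read_camera('scene');cv2.imwrite('pics/s1.png',cv2.resize(im[100:260,130:290,::-1],None,fx=3.7,fy=3.7))
im=robot.read_camera('top');cv2.imwrite('pics/t1.png',im[:,:,::-1])
rel([.4534,-.1329,.061],86.55)"
```

```text
time: 2.8
tool_pos: [0.4533, -0.1325, 0.0612]
tool_rot: [3.141, 0.001, 1.508]
contact_force: [-0.3, 0.2, -0.5]
opening: 0.0914
cm [-0.01 -0.03  0.08] deg [ 0.12  0.09 -0.17] t 2.9 F [ 0.5 -0.1 -0.5] pos [ 0.4537 -0.1328  0.0618] [1.7988e+02 9.0000e-02 8.6380e+01] open 0.0918 q [-0.45  0.48  1.89 -0.    0.77 -0.38]
```

View pics/s1.png

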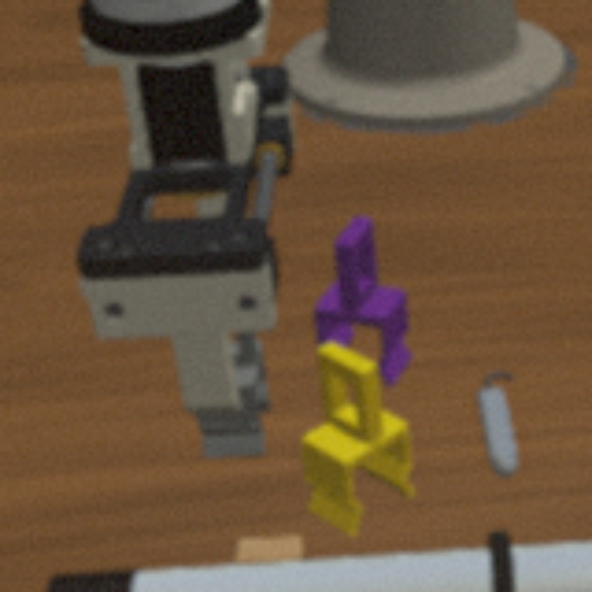

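The gripper sits over the grey clip, with the near finger in front of the tab and both decoys clear. Closing now.

```bash
python3 -m creep '[[[0,0,0,0,0,0,-1],[0,0,0,0,0,0,-1],[0,0,0,0,0,0,-1],[0,0,0,0,0,0,-1],[0,0,0,0,0,0,-1],[0,0,0,0,0,0,-1],[0,0,0,0,0,0,-1],[0,0,0,0,0,0,-1]]]' 40;  python3 -c "
from h import *
rel([.4534,-.1329,.19],86.55)"
```

```text
time: 3.7
tool_pos: [0.4536, -0.1328, 0.0618]
tool_rot: [3.14, 0.002, 1.508]
contact_force: [-0.1, -0.6, 0.3]
opening: 0.0323
cm [ -0.03   0.   -12.82] deg [ 0.11  0.09 -0.17] t 3.7 F [-0.1 -0.6  0.3] pos [ 0.4536 -0.1328  0.0618] [1.7989e+02 9.0000e-02 8.6380e+01] open 0.0323 q [-0.45  0.48  1.89 -0.    0.77 -0.38]
```

```bash
python3 -m creep '[[[0,0,0,0,0,0,-1],[0,0,0,0,0,0,-1],[0,0,0,0,0,0,-1],[0,0,0,0,0,0,-1],[0,0,0,0,0,0,-1],[0,0,0,0,0,0,-1]]]' 40;  python3 -c "
from h import *
rel([.4534,-.1329,.19],86.55)"
```

```text
time: 4.3
tool_pos: [0.4537, -0.1328, 0.0618]
tool_rot: [3.14, 0.002, 1.508]
contact_force: [0.4, 0.7, -0.9]
opening: 0.0097
cm [ -0.03   0.   -12.82] deg [ 0.11  0.09 -0.17] t 4.3 F [ 0.4  0.7 -0.9] pos [ 0.4537 -0.1328  0.0618] [1.7989e+02 9.0000e-02 8.6380e+01] open 0.0097 q [-0.45  0.48  1.89 -0.    0.77 -0.38]
```

```bash
python3 -m creep '[[[0,0,-2,0,0,0,-1],[0,0,-5,0,0,0,-1],[0,0,-8,0,0,0,-1],[0,0,-11,0,0,0,-1],[0,0,-12.8,0,0,0,-1],[0,0,-12.8,0,0,0,-1]]]' 40;  python3 -c "
from h import *
rel([.6744,.03,.19],86.55)"
```

```text
time: 4.9
tool_pos: [0.4546, -0.1331, 0.1921]
tool_rot: [3.135, 0.004, 1.508]
contact_force: [0.3, -0.3, -1.8]
opening: 0.0095
cm [17.67 20.91  0.29] deg [ 0.39  0.21 -0.17] t 4.9 F [ 0.3 -0.3 -1.8] pos [ 0.4546 -0.1331  0.1921] [179.61   0.2   86.38] open 0.0095 q [-0.45  0.29  1.74 -0.    1.1  -0.38]
```

```bash
python3 -m creep '[[[3,3.5,0.1,0.3,0.2,-0.2,-1],[6,7,0.2,0.3,0.2,-0.2,-1],[9,10.5,0.2,0.3,0.2,-0.2,-1],[12,14,0.2,0.3,0.2,-0.2,-1],[15,17.5,0.2,0.3,0.2,-0.2,-1],[17,20,0.2,0.3,0.2,-0.2,-1],[17.7,20.9,0.2,0.3,0.2,-0.2,-1],[17.7,20.9,0.2,0.3,0.2,-0.2,-1]]]' 40;  python3 -c "
from h import *
im=robot.read_camera('scene');cv2.imwrite('pics/s2.png',cv2.resize(im[120:320,190:430,::-1],None,fx=3,fy=3))
im=robot.read_camera('top');cv2.imwrite('pics/t2.png',cv2.resize(im[60:220,160:400,::-1],None,fx=3,fy=3))
rel([.6744,.03,.15],86.55)"
```

```text
time: 5.7
tool_pos: [0.6746, 0.0317, 0.1879]
tool_rot: [-3.14, -0.0, 1.513]
contact_force: [-0.8, -0.6, -0.7]
opening: 0.0099
cm [-0.01  0.1   3.91] deg [-0.08  0.02  0.05] t 5.8 F [0.1 0.2 0.1] pos [0.6735 0.0302 0.1891] [-1.7992e+02  2.0000e-02  8.6600e+01] open 0.0096 q [-0.07  0.66  1.13 -0.    1.35 -0.01]
```

View pics/s2.png

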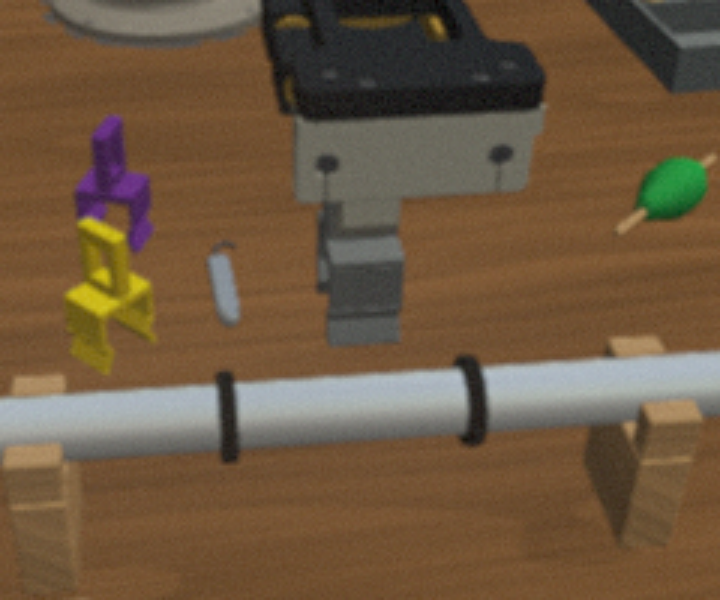

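View pics/t2.png

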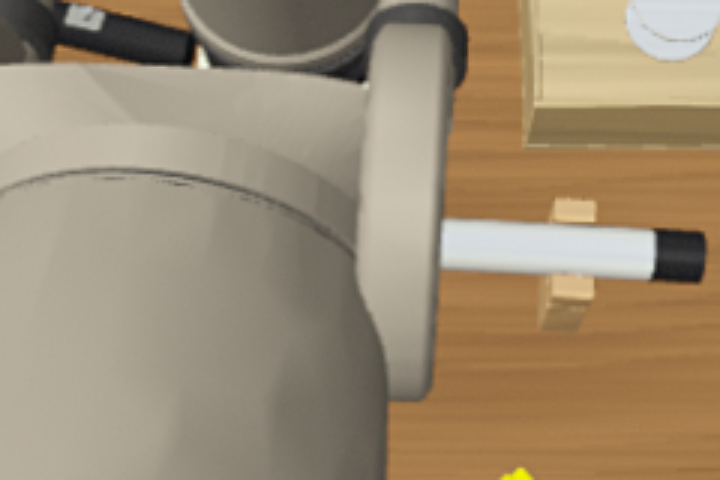

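```bash
python3 -c "
from h import *
s=robot.observe();R=Ro.from_euler('xyz',s['tool_rot'])
for off,z in((.02,.044),(.0215,0)):
  X=[R.apply([dx,off,.0618-z])+s['tool_pos'] for dx in(.015,-.015)]
  print(X[0].round(3),((proj('scene',X)-[190,120]+.5)*3-.5).round(0))
"
```

```text
[0.694 0.044 0.171] [[401. 252.]
 [325. 257.]]
[0.696 0.044 0.127] [[396. 343.]
 [323. 347.]]
```

```bash
python3 -m creep '[[[0,0.1,1.5,0,0,0,-1],[0,0.1,3,0,0,0,-1],[0,0.1,4,0,0,0,-1],[0,0.1,4,0,0,0,-1]]]' 45;  python3 -c "
from h import *
rel([.6744,.03,.115],86.55)"
```

```text
time: 6.2
tool_pos: [0.673, 0.0294, 0.1473]
tool_rot: [-3.137, 0.0, 1.51]
contact_force: [0.3, 0.3, -1.0]
opening: 0.0094
cm [0.07 0.16 3.23] deg [-0.29  0.03 -0.01] t 6.2 F [ 0.3  0.3 -1. ] pos [0.673  0.0294 0.1473] [-1.7971e+02  3.0000e-02  8.6540e+01] open 0.0094 q [-0.07  0.69  1.19 -0.    1.26 -0.01]
```

```bash
python3 -m creep '[[[0,0.15,0.5,-0.2,0,0,-1],[0,0.15,0.5,-0.2,0,0,-1],[0,0.15,0.5,-0.2,0,0,-1],[0,0.15,0.5,-0.2,0,0,-1]]]' 45;  python3 -c "
from h import *
rel([.6744,.03,.115],86.55)"
```

```text
time: 6.6
tool_pos: [0.6747, 0.0293, 0.1429]
tool_rot: [-3.141, 0.0, 1.51]
contact_force: [0.7, 0.7, -0.8]
opening: 0.0096
cm [ 0.07 -0.03  2.79] deg [-0.03  0.02 -0.01] t 6.6 F [ 0.7  0.7 -0.8] pos [0.6747 0.0293 0.1429] [-1.7997e+02  2.0000e-02  8.6540e+01] open 0.0096 q [-0.07  0.7   1.19 -0.    1.25 -0.01]
```

Aligned within 0.3 mm. Pressing down slowly.

```bash
python3 -m creep '[[[0,0,0.5,0,0,0,-1],[0,0,1,0,0,0,-1],[0,0,1.4,0,0,0,-1],[0,0,1.8,0,0,0,-1]]]' 45;  python3 -c "
from h import *
rel([.6744,.03,.115],86.55)"
```

```text
time: 7.0
tool_pos: [0.6753, 0.0293, 0.1258]
tool_rot: [3.14, 0.0, 1.511]
contact_force: [-1.3, 0.5, 3.5]
opening: 0.0098
cm [ 0.07 -0.1   1.08] deg [ 0.1   0.03 -0.  ] t 7.0 F [-1.3  0.5  3.5] pos [0.6753 0.0293 0.1258] [1.799e+02 3.000e-02 8.655e+01] open 0.0098 q [-0.07  0.71  1.21 -0.    1.21 -0.01]
```

```bash
python3 -m creep '[[[0,-0.05,0.4,0,0,0,-1],[0,-0.05,0.7,0,0,0,-1],[0,-0.05,1.0,0,0,0,-1],[0,-0.05,1.2,0,0,0,-1],[0,-0.05,1.2,0,0,0,-1]]]' 45;  python3 -c "
from h import *
rel([.6744,.03,.115],86.55)"
```

```text
time: 7.5
tool_pos: [0.6746, 0.0294, 0.1153]
tool_rot: [3.14, 0.001, 1.511]
contact_force: [-4.6, -0.4, 10.0]
opening: 0.0098
cm [ 0.06 -0.02  0.03] deg [0.1  0.03 0.01] t 7.5 F [-4.6 -0.4 10. ] pos [0.6746 0.0294 0.1153] [1.799e+02 3.000e-02 8.656e+01] open 0.0098 q [-0.07  0.72  1.23 -0.    1.19 -0.01]
```

```bash
python3 -m creep '[[[0,-0.05,0.2,0,0,0,-1],[0,-0.05,0.3,0,0,0,-1],[0,-0.05,0.3,0,0,0,-1],[0,-0.05,0.3,0,0,0,-1]]]' 45;  python3 -c "
from h import *
im=robot.read_camera('scene');cv2.imwrite('pics/s3.png',cv2.resize(im[180:290,230:370,::-1],None,fx=5,fy=5))
rel([.6744,.03,.115],86.55)"
```

```text
time: 7.9
tool_pos: [0.6745, 0.0293, 0.1152]
tool_rot: [3.137, 0.001, 1.511]
contact_force: [-6.1, 0.1, 15.7]
opening: 0.0095
cm [ 0.06 -0.02  0.02] deg [0.26 0.05 0.01] t 7.95 F [-5.9 -0.  15.5] pos [0.6745 0.0294 0.1152] [1.7974e+02 5.0000e-02 8.6560e+01] open 0.0098 q [-0.07  0.72  1.23 -0.    1.19 -0.01]
```

View pics/s3.png

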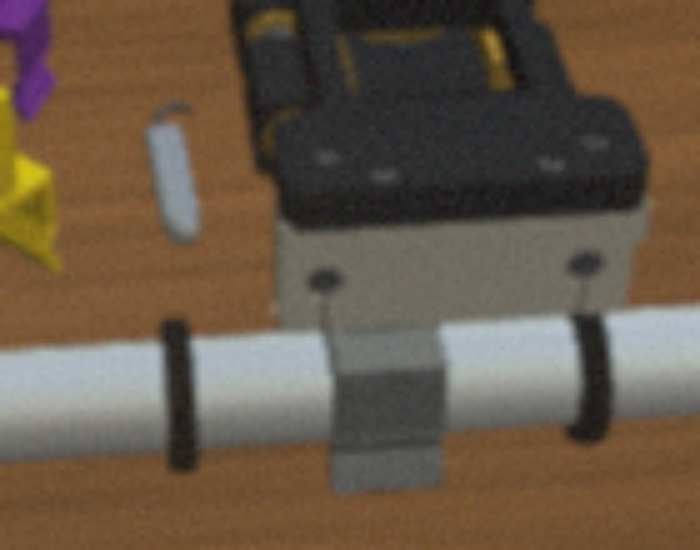

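```bash
python3 -m creep '[[[0,-0.1,0.3,-0.2,0,0,-1],[0,-0.1,0.6,-0.2,0,0,-1],[0,-0.1,0.6,-0.2,0,0,-1]]]' 45;  python3 -c "
from h import *
rel([.6744,.03,.115],86.55)"
```

```text
time: 8.25
tool_pos: [0.6744, 0.0294, 0.1151]
tool_rot: [3.129, 0.001, 1.511]
contact_force: [-10.6, 0.1, 30.0]
opening: 0.0098
cm [ 0.06 -0.    0.01] deg [0.75 0.07 0.03] t 8.25 F [-10.6   0.1  30. ] pos [0.6744 0.0294 0.1151] [1.7925e+02 7.0000e-02 8.6580e+01] open 0.0098 q [-0.07  0.72  1.24 -0.    1.17 -0.01]
```

Hard stop at z = 0.115, the expected home height: 30 N of push moved it only 0.1 mm. I'll relax the force, then open.

```bash
python3 -m creep '[[[0,0,0,0.5,0,0,-1],[0,0,-0.02,0.7,0,0,-1],[0,0,-0.02,0.7,0,0,0],[0,0,-0.02,0.7,0,0,0],[0,0,-0.02,0.7,0,0,0.5],[0,0,-0.02,0.7,0,0,0.5],[0,0,-0.02,0.7,0,0,0.5],[0,0,-0.02,0.7,0,0,0.5]]]';  python3 -c "
from h import *
rel([.6744,.03,.24],86.55)"
```

```text
time: 9.05
tool_pos: [0.6743, 0.0294, 0.1152]
tool_rot: [3.141, 0.001, 1.511]
contact_force: [-0.4, 1.2, 0.3]
opening: 0.0533
cm [ 5.000e-02  1.000e-02 -1.248e+01] deg [0.04 0.07 0.03] t 9.05 F [-0.4  1.2  0.3] pos [0.6743 0.0294 0.1152] [1.7996e+02 7.0000e-02 8.6580e+01] open 0.0533 q [-0.07  0.72  1.23 -0.    1.19 -0.01]
```

```bash
python3 -m creep '[[[0,0,-1.5,0,0,0,0.5],[0,0,-4,0,0,0,0.5],[0,0,-7,0,0,0,0.5],[0,0,-10,0,0,0,0.5],[0,0,-12.5,0,0,0,0.5],[0,-4,-14,0,0,0,0.5],[0,-8,-14,0,0,0,0.5],[0,-12,-14,0,0,0,0.5]]]'; python3 -m creep '[[[12,-6,0,0,0,0,0.5],[12,-6,0,0,0,0,0.5],[12,-6,0,0,0,0,0.5],[12,-6,0,0,0,0,0.5],[12,-6,0,0,0,0,0.5]]]'; python3 -c "
from h import *
im=robot.read_camera('scene');cv2.imwrite('pics/s4.png',cv2.resize(im[130:310,180:400,::-1],None,fx=3.3,fy=3.3))
im=robot.read_camera('top');cv2.imwrite('pics/t4.png',cv2.resize(im[90:310,180:400,::-1],None,fx=2.6,fy=2.6))
rel([.6744,.03,.24],86.55)"
```

```text
time: 9.85
tool_pos: [0.5532, 0.0368, 0.2555]
tool_rot: [3.14, 0.001, 1.511]
contact_force: [0.4, 0.1, 0.5]
opening: 0.0685
time: 10.35
tool_pos: [0.5004, 0.1605, 0.2556]
tool_rot: [3.139, 0.001, 1.513]
contact_force: [-0.1, 0.3, -0.2]
opening: 0.069
cm [-11.86  18.09   1.59] deg [ 0.13  0.09 -0.01] t 10.45 F [ 0.   0.5 -0.2] pos [0.5009 0.1593 0.2553] [1.7987e+02 9.0000e-02 8.6540e+01] open 0.0689 q [ 0.16  0.33  1.5  -0.    1.31  0.22]
```

View pics/s4.png

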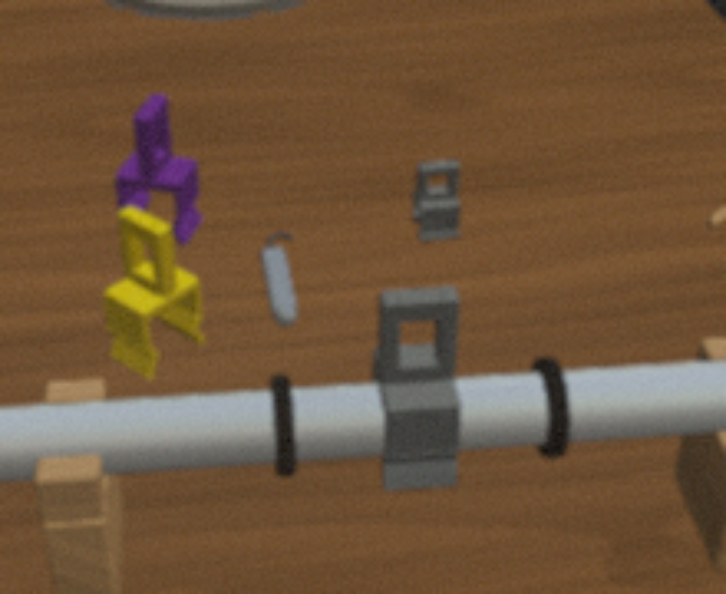

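View pics/t4.png

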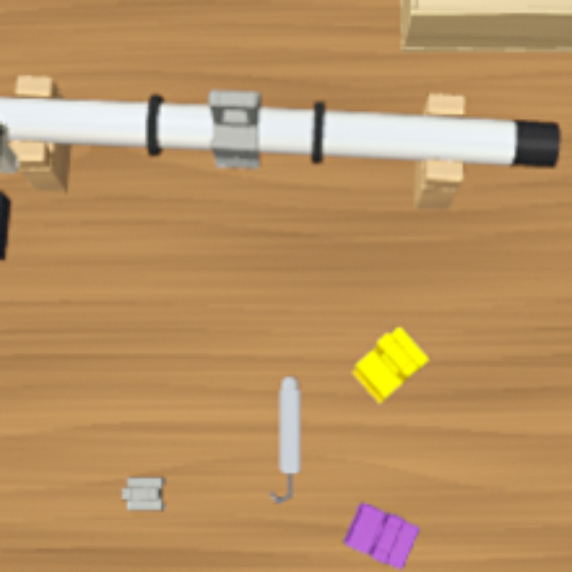

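The clip sits mid-span with its eye up at scene-crop (420,340). The small clip and the decoys haven't moved. One last numeric check of its height.

```bash
python3 -c "
from h import *
X=[]
d=np.array([.06,.998,0]);n=np.array([.998,-.06,0]);c=np.array([.6744,.03,.053])
for off,z in((.005,.084),(.02,.044),(.0215,0)): X+=[c+s*.015*d+off*n+[0,0,z] for s in(-1,1)]
print(((proj('scene',X)-[180,130]+.5)*3.3-.5).round(0))
robot.hand_in();print(robot.observe()['time'])
"
```

```text
[[384. 303.]
 [462. 298.]
 [387. 409.]
 [463. 404.]
 [385. 493.]
 [458. 488.]]
the job is handed in; nothing more can be done
the job is handed in; nothing more can be done
```

The larger grey clip is on the paddle shaft, roughly midway between the rubber rings, with its eye pointing up. I let go of it, moved the arm clear and handed the job in at about 10.5 s.

- **Seating:** the clip came to a hard stop with the TCP 115.1 mm up, against an expected 114.8 mm. Raising the push from 10 to 30 N moved it only about 0.2 mm. After I opened the gripper, the contact force was about 1 N.
- **Final pictures:** the clip sits upright between the rings, the robot is away from everything, and the small clip and the purple and yellow look-alikes have not moved.
- **Height check:** I projected the clip's edges at the home position and compared them, by eye, with the last scene picture. They agreed to about 1–1.5 camera pixels at the arm tips; the eye's top edge was harder to read and could be off by 2–3. I handed in within the same script, so I made that comparison only afterwards. It was also coarser than the hard-stop check.
- **Side force:** up to 10.6 N of sideways force showed at the full 30 N push. I eased the push off before opening the gripper.

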